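# Return four condensing lenses to their own cases

### The arm

A 6-joint arm with a two-finger parallel gripper is mounted at the origin on a cart in front of the work surface, level with it; the furniture and walls round the work are solid. World frame = base frame: x ahead of the robot, y to its left, z up, the work surface at z = 0. Lengths are in mm, angles in rad, forces in N, time in s.
With the tool pointing down it reaches from about 350 to 875 mm from the base axis. Payload 4.2 kg.
Tool frame: the origin (TCP) lies at the very end of the fingers, on their centre line; the grasp point (between the pads) lies env.tcp_to_grasp behind it (env.tcp_to_grasp is the distance from the TCP to the grasp point, in mm); z points along the fingers, y is the line along which they close (so a half turn about z gives the same grasp; the last joint's range is limited). The gripper opens to 87 mm and grips with 3 to 60 N. Pads are 19 mm wide; open, the fingers measure 117 mm over their backs; the gripper's body (75 mm by 190 mm) begins 51 mm behind the grasp point.
Start: joints at [1.392, 0.385, 0.008, 0, -1.194, -0.259], TCP at [264.934, 566.047, 222.55] pointing down, gripper open.
Joint ranges: [-3.14, 3.14], [-1.21, 2.06], [-1.07, 1.41], [-3.16, 2.05], [-2.99, -0.16], [-3.1, 3.1]. Speed limits (rad/s): [2.79, 2.79, 3.14, 3.14, 3.14, 3.14].

### API

Orientations are given as a rotation vector (axis times angle).
In Python, from plant import env gives the robot as it stands. The module is installed in compiled form; this text tells all that it offers.
- The arm moves only by the shell command python3 -m creep 'ROWS' [FORCE]. ROWS is JSON, a list that holds one entry, the list of rows, each a list of 7 numbers: the turn, a rotation vector about the tool's x, y, z in units of 5 degrees (1.0 is 5 degrees), then the shift along the tool's x, y, z in units of 30 mm (1.0 is 30 mm), then the opening, from 0 (shut) to 1 (fully open). In form: [[[ax, ay, az, tx, ty, tz, fingers], ...]]. A call has 1 to 20 rows; each row is the pose to reach, as a shift and turn from the pose commanded when the call began, along the tool's axes at that moment; what a row does not reach only later rows make up. A row lasts 1/10 s, in which the tool goes at most 50 mm and 8.59 degrees, less where a joint would pass 70% of its speed; a pose out of reach is approached as far as the arm can. A call with a gripper value outside its range is refused whole. The fingers move at their own pace and stop on an object; FORCE is the grip in N (left out, the last holds). Time passes only in rows, so rows that repeat a pose let the fingers close. It gives the time, the measured TCP pose, the force, the opening and the grip force at its end, in the units of the state.
- env.state(): the state, without advancing time (a new reading comes with each control period).
- env.capture(name): name is "side" or "top"; returns a dict with "image" (400x640x3 uint8, red, green, blue), "range_z" (400x640 float32, mm along the optical axis (not along the pixel's ray), 0 where there is no reading), "fx", "fy", "cx", "cy" (pixels), "origin" and "rotation" of the camera in the world. Camera axes: x right, y up, looking along -z (the intrinsics and any distortion apply to the point x, -y, -z); pixel columns grow to the right and rows downward; lengths in mm; the calibration is good to about 2 mm. A picture is of the moment at which its call begins.
- env.hand_in(): hands the job in; it is judged then, once.
The state is a dict: "time": time; "joints": joint angles; "dq": joint speeds; "joint_torque": joint torques, N m; "tcp_pos": TCP position; "tcp_rot": TCP orientation; "wrist_force": force on the tool from outside, world axes, zero at the start; "torque": the same for the moment, N m; "finger_gap": finger opening in mm; "grasp_force": force on a finger pad.
Only numpy, scipy, OpenCV 4.12 (cv2) and the standard library are available. Lean on these libraries where they do the work, as an engineer would, in place of code of your own. Each camera call takes 0.05 s, during which the arm holds its last target. There are 200 camera calls.

### The job

After the last examination the four hand-held condensing lenses were put back in each other's cases: small ones lie loose in big cases and big ones stand on the rims of small ones. Put every lens, glass dome up, down in the pocket of the case that fits its size, parking a lens on the ribbed rubber mat wherever you need a free spot. Lower the lenses gently rather than dropping them, never set one on the bare desk, and leave the cleaner bottle standing where it is.

Things in the scene. Friction and masses are not known exactly. Their poses are not given: they have to be found in the camera images.
- lens_a: The smallest of the four loose condensing lenses: a short upright aluminium ring with a ribbed black band and a clear domed glass, 24 mm across and 22 mm high, rigid, under 160 g. Origin: centre of its underside; z points up out of the domed end. Round, so it may be gripped across in any direction.
- lens_b: The second smallest of the four loose condensing lenses: a short upright aluminium ring with a ribbed black band and a clear domed glass, 34 mm across and 24 mm high, rigid, under 160 g. Origin: centre of its underside; z points up out of the domed end. Round, so it may be gripped across in any direction.
- lens_c: The second largest of the four loose condensing lenses: a short upright aluminium ring with a ribbed black band and a clear domed glass, 47 mm across and 26 mm high, rigid, under 160 g. Origin: centre of its underside; z points up out of the domed end. Round, so it may be gripped across in any direction.
- lens_d: The largest of the four loose condensing lenses: a short upright aluminium ring with a ribbed black band and a clear domed glass, 60 mm across and 28 mm high, rigid, under 160 g. Origin: centre of its underside; z points up out of the domed end. Round, so it may be gripped across in any direction.
- case_a: Case bottom for the smallest lens: black, round, fixed. Wide foot 61 mm across and 4 mm high; on it a wall 44 mm across outside, up to 12 mm above the desk. Pocket 31 mm across at its grey floor (7 mm wider than its lens), 35 mm at the rim; floor 4 mm above the desk. Origin: centre of its underside, z up. A lens too large for it stands on the rim, underside at 12 mm.
- case_b: Case bottom for the second smallest lens: black, round, fixed. Wide foot 71 mm across and 4 mm high; on it a wall 54 mm across outside, up to 12 mm above the desk. Pocket 41 mm across at its grey floor (7 mm wider than its lens), 45 mm at the rim; floor 4 mm above the desk. Origin: centre of its underside, z up. A lens too large for it stands on the rim, underside at 12 mm.
- case_c: Case bottom for the second largest lens: black, round, fixed. Wide foot 84 mm across and 4 mm high; on it a wall 67 mm across outside, up to 12 mm above the desk. Pocket 54 mm across at its grey floor (7 mm wider than its lens), 58 mm at the rim; floor 4 mm above the desk. Origin: centre of its underside, z up. A lens too large for it stands on the rim, underside at 12 mm.
- case_d: Case bottom for the largest lens: black, round, fixed. Wide foot 97 mm across and 4 mm high; on it a wall 80 mm across outside, up to 12 mm above the desk. Pocket 67 mm across at its grey floor (7 mm wider than its lens), 71 mm at the rim; floor 4 mm above the desk. Origin: centre of its underside, z up. A lens too large for it stands on the rim, underside at 12 mm.
- rest_mat: Dark ribbed square rubber mat that does not move, 96 x 96 x 5 mm, the free spot for parking a lens. Origin: centre of its underside; z up; its top is 5 mm above the desk.
- lens_spray: Bystander: white and blue lens cleaner bottle, loose, standing upright, 31 mm across and 105 mm high. Origin: centre of its underside; z up. Leave it standing where it is.
There are look-alikes about, which are no part of the job. What is shaped like the lens_a but blue is not meant. Leave any blue look-alike of the lens_c alone.

How it is judged:
By the outcome, as a careful person would: the job done as asked, in the order asked, and still so for the second after the job is handed in, with the robot touching nothing.
It also fails if it takes over 120 s, if anything falls off the work surface, if the arm or the gripper's body presses on something with over 40 N, if the wrist force passes 120 N, or if a joint passes its speed limit or range.

## Working session

There is one attempt and no reset: what is moved stays moved. The work goes in short steps, Python scripts to look and compute and a shell command to move; the robot and the scene stay as the last step left them, time stands still between calls to the robot, and variables do not carry over. Pictures are saved under pics/ and viewed, at most 14 in all, crops included, and the job is handed in when it is done.

```bash
mkdir -p pics
cat > h.py <<'E'
import numpy as np, cv2
from plant import env
def cap(n,f):
    c=env.capture(n); cv2.imwrite(f'pics/{f}.png',c['image'][:,:,::-1]); np.savez(f'pics/{f}.npz',**c); return c
def load(f): return dict(np.load(f'pics/{f}.npz'))
def ray(c,u,v):
    d=np.array([(u-c['cx'])/c['fx'],-(v-c['cy'])/c['fy'],-1.]); return c['rotation']@d
def atz(c,u,v,z):
    d=ray(c,u,v); o=c['origin']; return o+d*(z-o[2])/d[2]
def pt(c,u,v):
    return c['origin']+ray(c,u,v)*c['range_z'][int(v),int(u)]
def cloud(c):
    v,u=np.mgrid[0:400,0:640]
    d=np.stack([(u-c['cx'])/c['fx'],-(v-c['cy'])/c['fy'],-np.ones(u.shape)],-1)*c['range_z'][...,None]
    return d@c['rotation'].T+c['origin']
E
python3 - <<'E'
from h import *
for n in('top','side'):
    c=cap(n,n+'0'); print(n,[c[k] for k in('fx','fy','cx','cy')],c['origin'],c['rotation'],c.keys())
print(env.state(),env.tcp_to_grasp)
E
```

```text
top [373.1705171022683, 373.1705171022683, 320.01008611739684, 203.84107144222648] [350.77615158  24.79797569 940.15516977] [ 0.11711452 -0.07449417 -1.57760886] dict_keys(['image', 'range_z', 'fx', 'fy', 'cx', 'cy', 'origin', 'rotation'])
side [399.22158737980965, 399.22158737980965, 325.5357613957537, 200.24681267510144] [334.80670112 886.19322242 561.55085849] [ 0.14045177 -1.50419916 -2.61905932] dict_keys(['image', 'range_z', 'fx', 'fy', 'cx', 'cy', 'origin', 'rotation'])
{'time': 0.1, 'joints': array([ 1.39157593e+00,  3.85462608e-01,  6.79821705e-03, -3.95255538e-04,
       -1.19400080e+00, -2.58622141e-01]), 'dq': array([ 0.00118289, -0.00060074,  0.00229419,  0.00180638, -0.00096136,
       -0.00187417]), 'joint_torque': array([-6.76267500e-04, -3.91687131e+01,  1.87937701e+01,  4.23200324e+00,
        1.34558979e-02, -7.49450055e-05]), 'tcp_pos': array([264.7500683 , 565.58275613, 221.59916118]), 'tcp_rot': array([ 3.06472324e+00, -6.82095585e-01, -4.59851950e-04]), 'wrist_force': array([ 0.7184911 ,  0.20159938, -0.05893513]), 'torque': array([-0.00839151, -0.00523225, -0.00821024]), 'grasp_force': 0.0, 'finger_gap': 87.11912532988589} 18.700000000000003
```

View pics/top0.png

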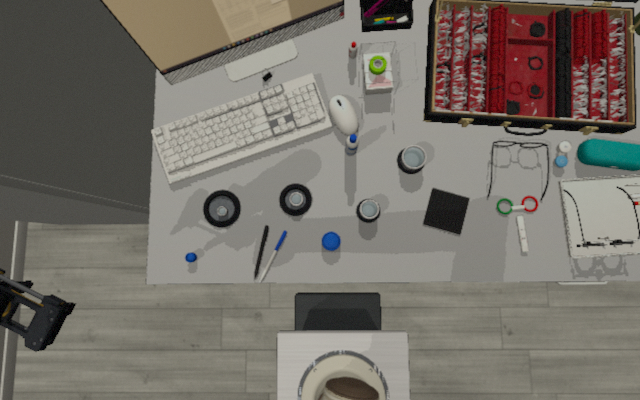

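View pics/side0.png

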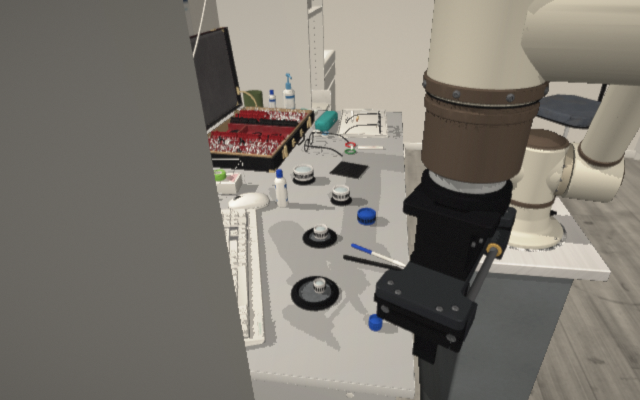

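The top view shows the big case at (222,208) and another at (296,199), each holding a small lens. The big lenses stand on small cases at (368,210) and (411,159). The mat is at (446,211), the bottle at (352,142), and the blue look-alikes at (191,257) and (331,241). The side view agrees. Next I'll enlarge both and measure.

```bash
cat >> h.py <<'E'
from scipy.spatial.transform import Rotation as R
def load(f):
    c=dict(np.load(f'pics/{f}.npz')); 
    if c['rotation'].shape==(3,): c['rotation']=R.from_rotvec(c['rotation']).as_matrix()
    return c
E
python3 - <<'E'
from h import *
t=cv2.imread('pics/top0.png'); s=cv2.imread('pics/side0.png')
cv2.imwrite('pics/tc.png',cv2.resize(t[125:265,190:480],(0,0),fx=2.75,fy=2.75,interpolation=cv2.INTER_CUBIC))
cv2.imwrite('pics/sc.png',cv2.resize(s[150:320,270:400],(0,0),fx=3.5,fy=3.5,interpolation=cv2.INTER_CUBIC))
c=load('top0'); P=cloud(c)
for n,(u,v) in dict(D=(222,208),C=(296,199),S1=(368,210),S2=(411,159),mat=(446,211),bot=(352,140),desk=(330,200)).items(): print(n,pt(c,u,v).round(1),P[v-1:v+2,u-1:u+2,2].round(0).tolist())
c=load('side0')
for n,(u,v) in dict(D=(319,285),C=(320,231),S1=(341,191),S2=(303,171),mat=(350,170),bot=(281,185),desk=(300,240)).items(): print(n,pt(c,u,v).round(1))
E
```

```text
D [455.5 294.   22. ] [[18.0, 20.0, 20.0], [20.0, 22.0, 20.0], [20.0, 20.0, 21.0]]
C [475.8 108.8  24.2] [[24.0, 24.0, 26.0], [26.0, 24.0, 26.0], [24.0, 27.0, 21.0]]
S1 [445.3 -67.6  35.7] [[35.0, 35.0, 33.0], [34.0, 36.0, 36.0], [34.0, 34.0, 34.0]]
S2 [ 569.5 -175.1   39.6] [[38.0, 39.0, 37.0], [38.0, 40.0, 40.0], [38.0, 35.0, 37.0]]
mat [ 444.2 -265.3    3.3] [[2.0, 5.0, 6.0], [3.0, 3.0, 5.0], [6.0, 4.0, 2.0]]
bot [602.6 -28.   97. ] [[101.0, 104.0, 103.0], [98.0, 97.0, 102.0], [91.0, 92.0, 97.0]]
desk [476.   24.4  -2.9] [[-4.0, -3.0, -3.0], [1.0, -3.0, -1.0], [1.0, 1.0, 0.0]]
D [446.4 305.1  26.8]
C [474.1 122.   26.9]
S1 [445.5 -60.8  36. ]
S2 [ 572.4 -167.9   38. ]
mat [ 439.8 -260.7    3.3]
bot [600.2 -18.1  68.2]
desk [522.5 127.7   0.8]
```

View pics/tc.png

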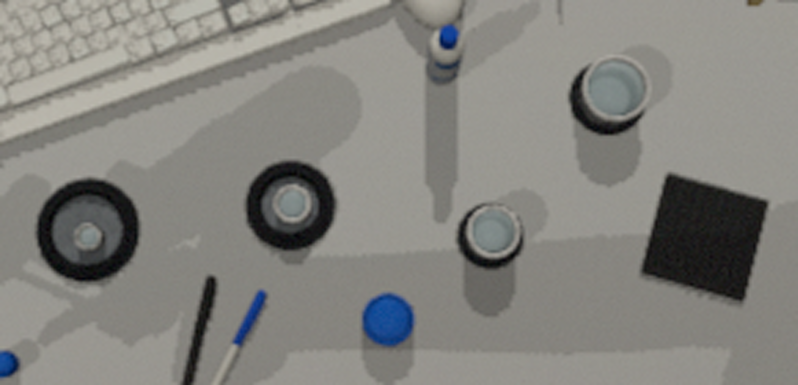

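View pics/sc.png

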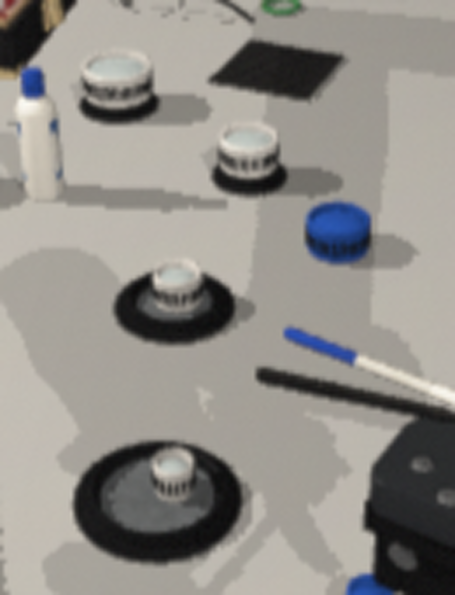

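The crops show white top rings at: a, tc(88,236) / sc(174,462); b, tc(292,203) / sc(178,275); c, tc(494,229) / sc(249,138); d, tc(615,89) / sc(117,70). I'll triangulate those and fit the cases.

```bash
cat >> h.py <<'E'
def tri(c1,p1,c2,p2):
    d1=ray(c1,*p1);d2=ray(c2,*p2);d1/=np.linalg.norm(d1);d2/=np.linalg.norm(d2)
    A=np.stack([d1,-d2],1);s=np.linalg.lstsq(A,c2['origin']-c1['origin'],rcond=None)[0]
    a=c1['origin']+s[0]*d1;b=c2['origin']+s[1]*d2
    return (a+b)/2,np.linalg.norm(a-b)
def dark(f,u,v,z,r=30,th=60):
    "outer contour of the dark blob round (u,v) put on plane z, circle fit"
    c=load(f);g=c['image'].max(2); m=np.zeros_like(g); m[v-r:v+r,u-r:u+r]=(g[v-r:v+r,u-r:u+r]<th)*255
    cs,_=cv2.findContours(m,cv2.RETR_EXTERNAL,cv2.CHAIN_APPROX_NONE); k=max(cs,key=cv2.contourArea)[:,0]
    P=np.array([atz(c,x,y,z)[:2] for x,y in k]); (x,y),rr=cv2.minEnclosingCircle(P.astype(np.float32))
    A=np.c_[2*P,np.ones(len(P))];s=np.linalg.lstsq(A,(P**2).sum(1),rcond=None)[0]
    return s[:2].round(1),2*np.sqrt(s[2]+s[0]**2+s[1]**2).round(1),(round(x,1),round(y,1),2*round(rr,1))
E
python3 - <<'E'
from h import *
t=load('top0');s=load('side0')
T=dict(a=(88,236),b=(292,203),c=(494,229),d=(615,89),D=(88,230),C=(291,205),mat=(704,237))
S=dict(a=(174,462),b=(178,275),c=(249,138),d=(117,70),D=(158,501),C=(175,303),mat=(277,70))
for k in T:
    p=(190+T[k][0]/2.75,125+T[k][1]/2.75);q=(270+S[k][0]/3.5,150+S[k][1]/3.5)
    X,e=tri(t,p,s,q); print(k,X.round(1),e.round(1),'top@z',atz(t,*p,{'a':26,'b':28,'c':38,'d':40}.get(k,5)).round(1))
for th in(50,65,80):
  for f,u,v in(('top0',222,208),('top0',296,199),('side0',316,293),('side0',320,237)): print(th,f,dark(f,u,v,4,th=th))
# cloud fit of mats/lens tops
P=cloud(t)
for n,u,v,zl in(('a',222,210,15),('b',296,199,15),('c',369,208,28),('d',413,158,28)):
    Q=P[v-18:v+18,u-18:u+18].reshape(-1,3);Q=Q[Q[:,2]>zl]; mm=(Q.max(0)+Q.min(0))/2; print(n,len(Q),Q.mean(0).round(1),mm.round(1),(Q.max(0)-Q.min(0)).round(0),Q[:,2].max().round(1))
x,y=np.array([0,1.]),0
print(R.from_rotvec(env.state()['tcp_rot']).as_matrix().round(3))
E
```

```text
a [447.7 293.2  23.8] 1.2 top@z [448.  292.6  26. ]
b [475.3 108.2  24.5] 1.9 top@z [475.8 108.   28. ]
c [448.  -71.8  35. ] 3.2 top@z [449.3 -71.4  38. ]
d [ 574.6 -183.    34. ] 0.6 top@z [ 573.5 -181.6   40. ]
D [ 4.561e+02  3.003e+02 -1.000e-01] 0.5 top@z [455.8 298.9   5. ]
C [476.9 111.1   3. ] 0.7 top@z [477.1 111.    5. ]
mat [ 443.5 -266.1    0.6] 1.0 top@z [ 443.6 -264.7    5. ]
50 top0 (array([456.7, 300.3]), np.float64(91.2), (456.7, 300.4, 94.0))
50 top0 (array([477.7, 113. ]), np.float64(78.4), (477.9, 113.2, 81.2))
50 side0 (array([456.3, 301.2]), np.float64(82.6), (455.9, 301.7, 95.2))
50 side0 (array([477.5, 115.2]), np.float64(67.2), (476.8, 113.7, 81.2))
65 top0 (array([456.8, 300.4]), np.float64(92.0), (456.6, 300.6, 94.8))
65 top0 (array([477.5, 112.9]), np.float64(79.2), (477.6, 113.0, 81.6))
65 side0 (array([456.3, 301.3]), np.float64(83.2), (456.1, 301.8, 96.6))
65 side0 (array([476.9, 116.3]), np.float64(67.2), (477.2, 114.8, 82.4))
80 top0 (array([456.6, 300.2]), np.float64(93.2), (456.1, 300.2, 96.2))
80 top0 (array([477.6, 112.9]), np.float64(80.0), (477.5, 113.3, 82.6))
80 side0 (array([456.6, 301.1]), np.float64(82.8), (455.4, 301.5, 97.6))
80 side0 (array([476.7, 116.7]), np.float64(66.8), (478.5, 114.5, 85.6))
a 87 [442.5 274.5  85. ] [405.8 164.2 477.7] [110. 279. 925.] 940.2
b 159 [473.  104.9  53. ] [422.   74.2 478.7] [143.  99. 923.] 940.2
c 301 [449.  -71.1  34.3] [449.1 -71.2  33.9] [46. 46. 12.] 39.7
d 492 [ 572.8 -180.    49.4] [478.2 -94.  484.2] [255. 238. 912.] 940.2
[[ 0.906 -0.424 -0.001]
 [-0.424 -0.906 -0.002]
 [ 0.     0.002 -1.   ]]
```

```bash
cat >> h.py <<'E'
def go(*W):
    s=env.state();M=R.from_rotvec(s['tcp_rot']).as_matrix()
    print('at',s['tcp_pos'].round(1),round(s['time'],1),'rot',R.from_matrix(M).as_rotvec().round(3))
    for w in W: print(w,((M.T@(np.array(w)-s['tcp_pos']))/30).round(3))
E
python3 -m creep '[[[0,0,0,9.387,5.643,3.5,0.6],[0,0,0,9.387,5.643,3.5,0.6],[0,0,0,9.387,5.643,3.5,0.6],[0,0,0,9.387,5.643,3.5,0.6],[0,0,0,9.387,5.643,3.5,0.6],[0,0,0,9.387,5.643,3.5,0.6],[0,0,0,9.387,5.643,3.5,0.6],[0,0,0,9.387,5.643,3.5,0.6],[0,0,0,9.387,5.643,3.5,0.6],[0,0,0,9.387,5.643,3.5,0.6],[0,0,0,9.387,5.643,3.5,0.6],[0,0,0,9.387,5.643,3.5,0.6],[0,0,0,9.387,5.643,3.5,0.6],[0,0,0,9.387,5.643,3.5,0.6]]]' 10
python3 -c "
from h import *
go((448,293,15.5)); cap('side','s1')"
```

```text
time: 1.5
tcp_pos: [448.0, 293.8, 117.7]
tcp_rot: [-3.067, 0.681, -0.0]
wrist_force: [0.1, 0.4, 0.6]
finger_gap: 52.5
grasp_force: 0.0
at [448.  293.8 117.7] 1.5 rot [-3.067  0.681 -0.   ]
(448, 293, 15.5) [0.013 0.026 3.407]
```

View pics/s1.png

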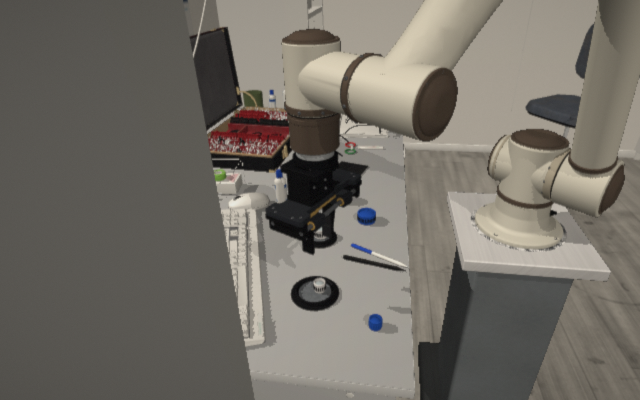

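The gripper hovers above the case at (319,290). The tips, near (308,248), look shifted by their height, as expected. Now descend and grip.

```bash
python3 -m creep '[[[0,0,0,0.013,0.02,1,0.6],[0,0,0,0.013,0.02,2,0.6],[0,0,0,0.013,0.02,2.8,0.6],[0,0,0,0.013,0.02,3.2,0.6],[0,0,0,0.013,0.02,3.407,0.6],[0,0,0,0.013,0.02,3.407,0.6],[0,0,0,0.013,0.02,3.407,0.6],[0,0,0,0.013,0.02,3.407,0.1],[0,0,0,0.013,0.02,3.407,0.1],[0,0,0,0.013,0.02,3.407,0.1],[0,0,0,0.013,0.02,3.407,0.1],[0,0,0,0.013,0.02,3.407,0.1],[0,0,0,0.013,0.02,3.407,0.1],[0,0,0,0.013,0.02,3.407,0.1]]]' 10
python3 -c "
from h import *
go((448,293,90),(443.6,-265,90),(443.6,-265,17.5))"
```

```text
time: 2.95
tcp_pos: [448.4, 292.8, 15.6]
tcp_rot: [-3.066, 0.682, -0.0]
wrist_force: [-0.8, 0.8, 2.3]
finger_gap: 23.4
grasp_force: 10.0
at [448.4 292.8  15.6] 3.0 rot [-3.066  0.682 -0.   ]
(448, 293, 90) [-1.600e-02 -2.000e-03 -2.481e+00]
(443.6, -265, 90) [ 7.734 16.907 -2.485]
(443.6, -265, 17.5) [ 7.734 16.908 -0.068]
```

```bash
python3 -m creep '[[[0,0,0,0,0,-0.5,0.1],[0,0,0,0,0,-1.5,0.1],[0,0,0,0,0,-2.5,0.1],[0,0,0,7.734,16.908,-2.5,0.1],[0,0,0,7.734,16.908,-2.5,0.1],[0,0,0,7.734,16.908,-2.5,0.1],[0,0,0,7.734,16.908,-2.5,0.1],[0,0,0,7.734,16.908,-2.5,0.1],[0,0,0,7.734,16.908,-2.5,0.1],[0,0,0,7.734,16.908,-2.5,0.1],[0,0,0,7.734,16.908,-2.5,0.1],[0,0,0,7.734,16.908,-2.5,0.1],[0,0,0,7.734,16.908,-2.5,0.1],[0,0,0,7.734,16.908,-2.5,0.1],[0,0,0,7.734,16.908,-2.5,0.1],[0,0,0,7.734,16.908,-2.5,0.1],[0,0,0,7.734,16.908,-2.5,0.1],[0,0,0,7.734,16.908,-2.5,0.1],[0,0,0,7.734,16.908,-2.5,0.1],[0,0,0,7.734,16.908,-2.5,0.1]]]' 15
python3 -c "
from h import *
go((443.6,-265,17.2))
c=cap('side','s2'); i=cv2.imread('pics/s2.png'); cv2.imwrite('pics/s2c.png',cv2.resize(i[100:300,240:440],(0,0),fx=2.5,fy=2.5))"
```

```text
time: 4.95
tcp_pos: [443.7, -264.1, 90.5]
tcp_rot: [-3.067, 0.679, -0.0]
wrist_force: [-0.0, -0.4, -0.6]
finger_gap: 23.3
grasp_force: 15.0
at [ 443.7 -264.1   90.5] 5.0 rot [-3.067  0.679 -0.   ]
(443.6, -265, 17.2) [0.008 0.029 2.445]
```

View pics/s2c.png

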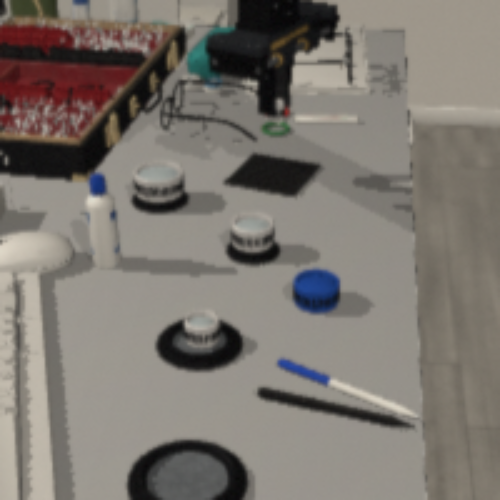

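Case d at crop (188,482) is empty and the lens is in the fingers above the mat (272,173). Lower it, open and rise.

```bash
python3 -m creep '[[[0,0,0,0,0.02,1,0.1],[0,0,0,0,0.02,1.8,0.1],[0,0,0,0,0.02,2.2,0.1],[0,0,0,0,0.02,2.35,0.1],[0,0,0,0,0.02,2.42,0.1],[0,0,0,0,0.02,2.46,0.1],[0,0,0,0,0.02,2.47,0.1],[0,0,0,0,0.02,2.47,0.1],[0,0,0,0,0.02,2.47,0.1]]]' 15
python3 -c "
from h import *
go((443.6,-265,80),(573.5,-181.5,80),(573.5,-181.5,23))"
```

```text
time: 5.9
tcp_pos: [443.5, -265.8, 16.8]
tcp_rot: [3.067, -0.682, 0.002]
wrist_force: [0.7, -0.4, 0.5]
finger_gap: 23.3
grasp_force: 15.0
at [ 443.5 -265.8   16.8] 5.9 rot [ 3.067e+00 -6.820e-01  2.000e-03]
(443.6, -265, 80) [-0.005 -0.026 -2.108]
(573.5, -181.5, 80) [ 2.737 -4.382 -2.104]
(573.5, -181.5, 23) [ 2.735 -4.382 -0.204]
```

```bash
python3 -m creep '[[[0,0,0,0,0,0.01,0.1],[0,0,0,0,0,0.01,0.45],[0,0,0,0,0,0.01,0.45],[0,0,0,0,0,0.01,0.45],[0,0,0,0,0,0.01,0.45],[0,0,0,0,0,0.01,0.45],[0,0,0,0,0,-0.5,0.45],[0,0,0,0,0,-1.5,0.6],[0,0,0,0,0,-2.5,1],[0,0,0,2.737,-4.382,-2.5,1],[0,0,0,2.737,-4.382,-2.5,1],[0,0,0,2.737,-4.382,-2.5,1],[0,0,0,2.737,-4.382,-2.5,1],[0,0,0,2.737,-4.382,-2.5,1],[0,0,0,2.737,-4.382,-2.5,1],[0,0,0,2.737,-4.382,-2.5,1],[0,0,0,2.737,-4.382,-2.5,1]]]' 15
python3 -c "
from h import *
go((573.5,-181.5,23))
c=cap('side','s3'); i=cv2.imread('pics/s3.png'); cv2.imwrite('pics/s3c.png',cv2.resize(i[100:240,250:410],(0,0),fx=3.5,fy=3.5))"
```

```text
time: 7.6
tcp_pos: [572.3, -182.3, 91.4]
tcp_rot: [3.066, -0.684, -0.0]
wrist_force: [0.0, 0.6, 1.1]
finger_gap: 86.6
grasp_force: 0.0
at [ 572.3 -182.3   91.4] 7.6 rot [ 3.066 -0.684 -0.   ]
(573.5, -181.5, 23) [ 0.027 -0.041  2.28 ]
```

View pics/s3c.png

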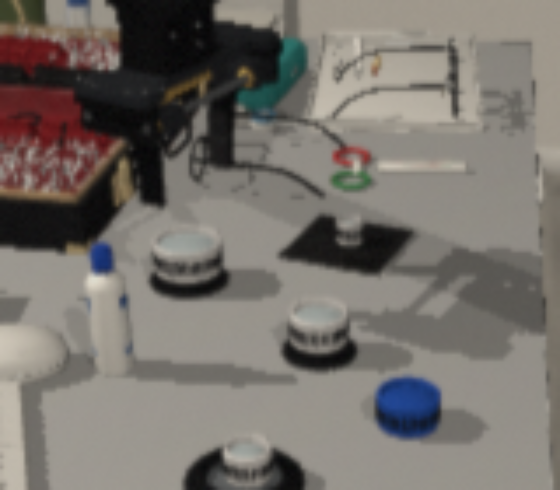

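Lens a stands on the mat at crop (349,231) and the fingers are over lens d at (188,255). Descend and grip d.

```bash
python3 -m creep '[[[0,0,0,0.027,-0.041,1,1],[0,0,0,0.027,-0.041,1.8,1],[0,0,0,0.027,-0.041,2.15,1],[0,0,0,0.027,-0.041,2.28,1],[0,0,0,0.027,-0.041,2.28,1],[0,0,0,0.027,-0.041,2.28,1],[0,0,0,0.027,-0.041,2.28,0.5],[0,0,0,0.027,-0.041,2.28,0.5],[0,0,0,0.027,-0.041,2.28,0.5],[0,0,0,0.027,-0.041,2.28,0.5],[0,0,0,0.027,-0.041,2.28,0.5],[0,0,0,0.027,-0.041,2.28,0.5],[0,0,0,0.027,-0.041,2.28,0.5]]]' 15
python3 -c "
from h import *
go((456.4,300.6,100),(456.4,300.6,15.6))"
```

```text
time: 8.95
tcp_pos: [574.6, -180.7, 23.1]
tcp_rot: [3.067, -0.682, 0.0]
wrist_force: [-0.2, 0.2, 1.6]
finger_gap: 59.7
grasp_force: 15.0
at [ 574.6 -180.7   23.1] 8.9 rot [ 3.067 -0.682  0.   ]
(456.4, 300.6, 100) [-10.368 -12.861  -2.567]
(456.4, 300.6, 15.6) [-10.368 -12.861   0.247]
```

```bash
python3 -m creep '[[[0,0,0,0,0,-0.5,0.5],[0,0,0,0,0,-1.8,0.5],[0,0,0,0,0,-3.2,0.5],[0,0,0,0,0,-3.8,0.5],[0,0,0,-10.368,-12.861,-3.8,0.5],[0,0,0,-10.368,-12.861,-3.8,0.5],[0,0,0,-10.368,-12.861,-3.8,0.5],[0,0,0,-10.368,-12.861,-3.8,0.5],[0,0,0,-10.368,-12.861,-3.8,0.5],[0,0,0,-10.368,-12.861,-3.8,0.5],[0,0,0,-10.368,-12.861,-3.8,0.5],[0,0,0,-10.368,-12.861,-3.8,0.5],[0,0,0,-10.368,-12.861,-3.8,0.5],[0,0,0,-10.368,-12.861,-2.6,0.5],[0,0,0,-10.368,-12.861,-1.6,0.5],[0,0,0,-10.368,-12.861,-1.6,0.5],[0,0,0,-10.368,-12.861,-1.6,0.5],[0,0,0,-10.368,-12.861,-1.6,0.5],[0,0,0,-10.368,-12.861,-1.6,0.5]]]' 15
python3 -c "
from h import *
go((456.8,300.3,15.8))
cap('top','t4');cap('side','s4')
i=cv2.imread('pics/t4.png')[120:260,180:480]; j=cv2.imread('pics/s4.png')[150:320,250:400]
cv2.imwrite('pics/t4c.png',np.hstack([cv2.resize(i,(480,224)),cv2.resize(j,(300,340))[:224*1] ]) if 0 else cv2.resize(i,(750,350)))"
```

```text
time: 10.85
tcp_pos: [457.6, 300.6, 72.7]
tcp_rot: [-3.063, 0.683, -0.003]
wrist_force: [0.8, -0.4, -2.2]
finger_gap: 59.5
grasp_force: 15.0
at [457.6 300.6  72.7] 10.8 rot [-3.063e+00  6.830e-01 -3.000e-03]
(456.8, 300.3, 15.8) [-0.021  0.025  1.897]
```

View pics/t4c.png

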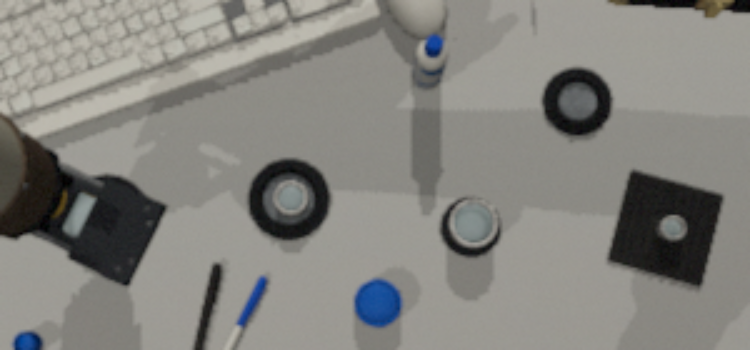

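Case b is now empty at (411,160). Lens a is on the mat at about (449,211) and the gripper is over case d. Lower d and measure case b.

```bash
python3 -m creep '[[[0,0,0,-0.02,0.01,0.8,0.5],[0,0,0,-0.02,0.01,1.3,0.5],[0,0,0,-0.02,0.01,1.6,0.5],[0,0,0,-0.02,0.01,1.75,0.5],[0,0,0,-0.02,0.01,1.83,0.5],[0,0,0,-0.02,0.01,1.88,0.5],[0,0,0,-0.02,0.01,1.9,0.5],[0,0,0,-0.02,0.01,1.9,0.5],[0,0,0,-0.02,0.01,1.9,0.5]]]' 15
python3 -c "
from h import *
go((456.4,300.6,15.3),(475.5,108.5,90),(475.5,108.5,16))
for th in(50,65,80): print(dark('top0' if 0 else 't4',411,160,4,th=th,r=22))"
```

```text
time: 11.85
tcp_pos: [456.1, 300.9, 15.0]
tcp_rot: [-3.066, 0.681, -0.001]
wrist_force: [-2.3, -1.5, 5.9]
finger_gap: 59.7
grasp_force: 15.0
at [456.1 300.9  15. ] 11.8 rot [-3.066e+00  6.810e-01 -1.000e-03]
(456.4, 300.6, 15.3) [ 0.013  0.006 -0.01 ]
(475.5, 108.5, 90) [ 3.304  5.534 -2.504]
(475.5, 108.5, 16) [ 3.302  5.537 -0.037]
(array([ 574.4, -181.4]), np.float64(65.2), (574.6, -181.2, 67.4))
(array([ 574.5, -181.5]), np.float64(66.0), (574.7, -181.6, 68.6))
(array([ 574.4, -181.2]), np.float64(67.0), (574.4, -181.1, 70.0))
```

```bash
python3 -m creep '[[[0,0,0,0,0,0,0.85],[0,0,0,0,0,0,0.85],[0,0,0,0,0,0,0.85],[0,0,0,0,0,0,0.85],[0,0,0,0,0,0,0.85],[0,0,0,0,0,-0.5,0.85],[0,0,0,0,0,-1.5,0.85],[0,0,0,0,0,-2.5,0.7],[0,0,0,3.304,5.534,-2.5,0.7],[0,0,0,3.304,5.534,-2.5,0.7],[0,0,0,3.304,5.534,-2.5,0.7],[0,0,0,3.304,5.534,-2.5,0.7],[0,0,0,3.304,5.534,-2.5,0.7],[0,0,0,3.304,5.534,-2.5,0.7],[0,0,0,3.304,5.534,-2.5,0.7],[0,0,0,3.304,5.534,-2.5,0.7],[0,0,0,3.304,5.534,-2.5,0.7]]]' 15
python3 -c "
from h import *
go((475.5,108.5,15.5))
c=cap('side','s5'); i=cv2.imread('pics/s5.png'); cv2.imwrite('pics/s5c.png',cv2.resize(i[200:320,270:400],(0,0),fx=4,fy=4))"
```

```text
time: 13.55
tcp_pos: [475.1, 109.3, 88.8]
tcp_rot: [-3.067, 0.679, -0.0]
wrist_force: [-0.7, -0.8, -0.7]
finger_gap: 60.9
grasp_force: 0.0
at [475.1 109.3  88.8] 13.6 rot [-3.067  0.679 -0.   ]
(475.5, 108.5, 15.5) [0.023 0.019 2.442]
```

View pics/s5c.png

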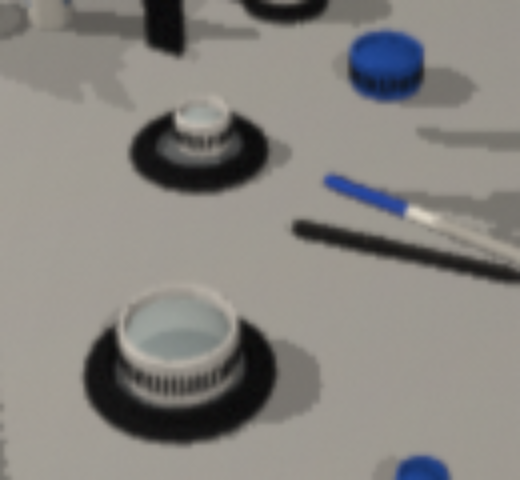

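Lens d sits level in case d at crop (180,345). Lens b is at (203,125). Next, grip b.

```bash
python3 -m creep '[[[0,0,0,0.023,0.01,1,0.7],[0,0,0,0.023,0.01,1.9,0.7],[0,0,0,0.023,0.01,2.3,0.7],[0,0,0,0.023,0.01,2.43,0.7],[0,0,0,0.023,0.01,2.43,0.7],[0,0,0,0.023,0.01,2.43,0.7],[0,0,0,0.023,0.01,2.43,0.25],[0,0,0,0.023,0.01,2.43,0.25],[0,0,0,0.023,0.01,2.43,0.25],[0,0,0,0.023,0.01,2.43,0.25],[0,0,0,0.023,0.01,2.43,0.25],[0,0,0,0.023,0.01,2.43,0.25],[0,0,0,0.023,0.01,2.43,0.25],[0,0,0,0.023,0.01,2.43,0.25]]]' 15
python3 -c "
from h import *
go((574.5,-181.4,130),(574.5,-181.4,16))"
```

```text
time: 15.0
tcp_pos: [475.7, 107.7, 16.2]
tcp_rot: [-3.067, 0.682, -0.0]
wrist_force: [-1.0, 0.4, 3.5]
finger_gap: 33.6
grasp_force: 15.0
at [475.7 107.7  16.2] 15.0 rot [-3.067  0.682 -0.   ]
(574.5, -181.4, 130) [ 7.068  7.333 -3.794]
(574.5, -181.4, 16) [7.067e+00 7.334e+00 6.000e-03]
```

```bash
python3 -m creep '[[[0,0,0,0,0,-0.5,0.25],[0,0,0,0,0,-1.8,0.25],[0,0,0,0,0,-3.2,0.25],[0,0,0,0,0,-3.8,0.25],[0,0,0,7.068,7.334,-3.8,0.25],[0,0,0,7.068,7.334,-3.8,0.25],[0,0,0,7.068,7.334,-3.8,0.25],[0,0,0,7.068,7.334,-3.8,0.25],[0,0,0,7.068,7.334,-3.8,0.25],[0,0,0,7.068,7.334,-3.8,0.25],[0,0,0,7.068,7.334,-3.8,0.25],[0,0,0,7.068,7.334,-2.6,0.25],[0,0,0,7.068,7.334,-1.4,0.25],[0,0,0,7.068,7.334,-1.4,0.25],[0,0,0,7.068,7.334,-1.4,0.25],[0,0,0,7.068,7.334,-1.4,0.25],[0,0,0,7.068,7.334,-1.4,0.25]]]' 15
python3 -c "
from h import *
go((574.5,-181.4,16.4))
cap('top','t6')
for th in(50,65,80): print(dark('t6',296,199,4,th=th,r=22))"
```

```text
time: 16.7
tcp_pos: [575.8, -181.3, 60.1]
tcp_rot: [-3.066, 0.681, -0.006]
wrist_force: [0.3, -0.1, 0.5]
finger_gap: 33.2
grasp_force: 15.0
at [ 575.8 -181.3   60.1] 16.7 rot [-3.066  0.681 -0.006]
(574.5, -181.4, 16.4) [-0.042  0.024  1.457]
(array([477.8, 112.8]), np.float64(78.0), (477.8, 112.8, 80.6))
(array([477.6, 112.7]), np.float64(79.2), (477.6, 113.0, 81.6))
(array([477.6, 112.5]), np.float64(79.8), (477.7, 112.5, 82.4))
```

```bash
python3 -m creep '[[[0,0,0,-0.015,0.01,0.7,0.25],[0,0,0,-0.015,0.01,1.1,0.25],[0,0,0,-0.015,0.01,1.25,0.25],[0,0,0,-0.015,0.01,1.33,0.25],[0,0,0,-0.015,0.01,1.38,0.25],[0,0,0,-0.015,0.01,1.41,0.25],[0,0,0,-0.015,0.01,1.42,0.25],[0,0,0,-0.015,0.01,1.42,0.25],[0,0,0,-0.015,0.01,1.42,0.25]]]' 15
python3 -c "
from h import *
go((574.5,-181.4,16.2),(449,-71,100),(449,-71,23))"
```

```text
time: 17.65
tcp_pos: [574.3, -181.6, 16.2]
tcp_rot: [-3.067, 0.682, -0.002]
wrist_force: [-1.6, 0.7, 5.8]
finger_gap: 33.5
grasp_force: 15.0
at [ 574.3 -181.6   16.2] 17.6 rot [-3.067e+00  6.820e-01 -2.000e-03]
(574.5, -181.4, 16.2) [ 0.003 -0.01   0.   ]
(449, -71, 100) [-5.342 -1.572 -2.799]
(449, -71, 23) [-5.345 -1.571 -0.233]
```

```bash
python3 -m creep '[[[0,0,0,0,0,0,0.6],[0,0,0,0,0,0,0.6],[0,0,0,0,0,0,0.6],[0,0,0,0,0,0,0.6],[0,0,0,0,0,0,0.6],[0,0,0,0,0,-0.5,0.6],[0,0,0,0,0,-1.6,0.6],[0,0,0,0,0,-2.8,0.85],[0,0,0,-5.342,-1.572,-2.8,0.85],[0,0,0,-5.342,-1.572,-2.8,0.85],[0,0,0,-5.342,-1.572,-2.8,0.85],[0,0,0,-5.342,-1.572,-2.8,0.85],[0,0,0,-5.342,-1.572,-2.8,0.85],[0,0,0,-5.342,-1.572,-2.8,0.85],[0,0,0,-5.342,-1.572,-2.8,0.85],[0,0,0,-5.342,-1.572,-2.8,0.85],[0,0,0,-5.342,-1.572,-2.8,0.85]]]' 15
python3 -c "
from h import *
go((449,-71,23))"
```

```text
time: 19.35
tcp_pos: [449.2, -71.4, 99.0]
tcp_rot: [3.066, -0.684, -0.001]
wrist_force: [1.1, 0.4, 0.2]
finger_gap: 74.1
grasp_force: 0.0
at [449.2 -71.4  99. ] 19.4 rot [ 3.066e+00 -6.840e-01 -1.000e-03]
(449, -71, 23) [-0.01  -0.01   2.534]
```

```bash
python3 -m creep '[[[0,0,0,-0.01,-0.01,1,0.85],[0,0,0,-0.01,-0.01,1.9,0.85],[0,0,0,-0.01,-0.01,2.35,0.85],[0,0,0,-0.01,-0.01,2.53,0.85],[0,0,0,-0.01,-0.01,2.53,0.85],[0,0,0,-0.01,-0.01,2.53,0.85],[0,0,0,-0.01,-0.01,2.53,0.4],[0,0,0,-0.01,-0.01,2.53,0.4],[0,0,0,-0.01,-0.01,2.53,0.4],[0,0,0,-0.01,-0.01,2.53,0.4],[0,0,0,-0.01,-0.01,2.53,0.4],[0,0,0,-0.01,-0.01,2.53,0.4],[0,0,0,-0.01,-0.01,2.53,0.4],[0,0,0,-0.01,-0.01,2.53,0.4]]]' 15
python3 -c "
from h import *
go((477.5,113.2,100),(477.5,113.2,15.2))"
```

```text
time: 20.75
tcp_pos: [448.7, -70.5, 23.7]
tcp_rot: [-3.067, 0.682, -0.001]
wrist_force: [-0.8, 0.4, 4.1]
finger_gap: 46.5
grasp_force: 15.0
at [448.7 -70.5  23.7] 20.8 rot [-3.067e+00  6.820e-01 -1.000e-03]
(477.5, 113.2, 100) [-1.724 -5.953 -2.543]
(477.5, 113.2, 15.2) [-1.725 -5.953  0.283]
```

```bash
python3 -m creep '[[[0,0,0,0,0,-0.5,0.4],[0,0,0,0,0,-1.5,0.4],[0,0,0,0,0,-2.5,0.4],[0,0,0,-1.724,-5.953,-2.5,0.4],[0,0,0,-1.724,-5.953,-2.5,0.4],[0,0,0,-1.724,-5.953,-2.5,0.4],[0,0,0,-1.724,-5.953,-2.5,0.4],[0,0,0,-1.724,-5.953,-2.5,0.4],[0,0,0,-1.724,-5.953,-1.2,0.4],[0,0,0,-1.724,-5.953,-1.2,0.4],[0,0,0,-1.724,-5.953,-1.2,0.4],[0,0,0,-1.724,-5.953,-1.2,0.4],[0,0,0,-1.724,-5.953,-1.2,0.4]]]' 15
python3 -c "
from h import *
go((477.5,113.2,15.7))
cap('top','t7'); i=cv2.imread('pics/t7.png'); cv2.imwrite('pics/t7c.png',cv2.resize(i[125:265,190:480],(0,0),fx=2.75,fy=2.75,interpolation=cv2.INTER_CUBIC))"
```

```text
time: 22.05
tcp_pos: [478.2, 113.2, 60.7]
tcp_rot: [-3.065, 0.683, -0.003]
wrist_force: [-0.7, 0.5, -0.5]
finger_gap: 46.5
grasp_force: 15.0
at [478.2 113.2  60.7] 22.1 rot [-3.065e+00  6.830e-01 -3.000e-03]
(477.5, 113.2, 15.7) [-0.024  0.013  1.501]
```

View pics/t7c.png

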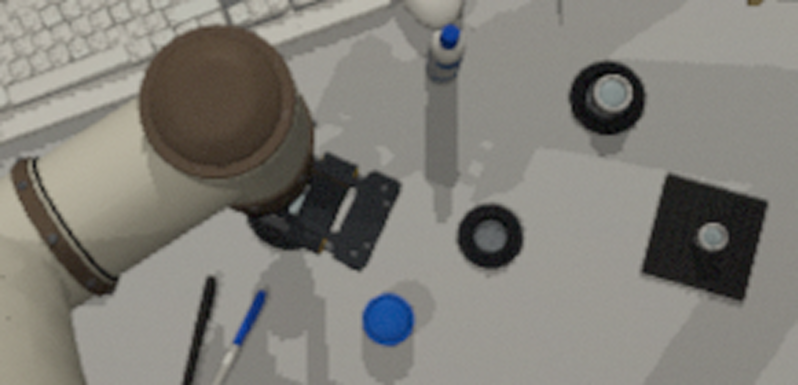

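Lens b sits in case b at crop (612,93), case a is empty at (490,236), and lens a is on the mat at (713,236).

```bash
python3 -m creep '[[[0,0,0,-0.01,0.01,0.7,0.4],[0,0,0,-0.01,0.01,1.1,0.4],[0,0,0,-0.01,0.01,1.3,0.4],[0,0,0,-0.01,0.01,1.4,0.4],[0,0,0,-0.01,0.01,1.45,0.4],[0,0,0,-0.01,0.01,1.48,0.4],[0,0,0,-0.01,0.01,1.49,0.4],[0,0,0,-0.01,0.01,1.49,0.4],[0,0,0,-0.01,0.01,1.49,0.4]]]' 15
python3 -c "
from h import *
for th in(50,65,80): print(dark('t7',368,211,4,th=th,r=20))
t=load('t7'); P=atz(t,190+713/2.75,125+236/2.75,26); print(P)
Q=cloud(t)[200:222,438:460].reshape(-1,3); Q=Q[Q[:,2]>14]; print(len(Q),Q.mean(0),(Q.max(0)+Q.min(0))/2)
go((477.5,113.2,15.7),(444,-265,90),(444,-265,16.5))"
```

```text
time: 23.0
tcp_pos: [477.4, 113.2, 15.7]
tcp_rot: [-3.066, 0.681, -0.002]
wrist_force: [-1.2, -0.2, 4.7]
finger_gap: 46.6
grasp_force: 15.0
(array([447.4, -70.4]), np.float64(54.8), (447.1, -70.4, 57.2))
(array([447.1, -70.6]), np.float64(55.8), (447.2, -70.3, 58.4))
(array([447.2, -70.4]), np.float64(56.8), (447.6, -70.0, 59.4))
[ 442.31577708 -266.15999261   26.        ]
88 [ 443.40139808 -266.23019279   23.11218902] [ 443.37274249 -266.75354015   22.22060306]
at [477.4 113.2  15.7] 23.0 rot [-3.066e+00  6.810e-01 -2.000e-03]
(477.5, 113.2, 15.7) [ 0.002  0.    -0.   ]
(444, -265, 90) [ 4.333 11.89  -2.485]
(444, -265, 16.5) [ 4.331 11.893 -0.035]
```

```bash
python3 -m creep '[[[0,0,0,0,0,0,0.75],[0,0,0,0,0,0,0.75],[0,0,0,0,0,0,0.75],[0,0,0,0,0,0,0.75],[0,0,0,0,0,0,0.75],[0,0,0,0,0,-0.5,0.75],[0,0,0,0,0,-1.5,0.75],[0,0,0,0,0,-2.5,0.55],[0,0,0,4.317,11.934,-2.5,0.55],[0,0,0,4.317,11.934,-2.5,0.55],[0,0,0,4.317,11.934,-2.5,0.55],[0,0,0,4.317,11.934,-2.5,0.55],[0,0,0,4.317,11.934,-2.5,0.55],[0,0,0,4.317,11.934,-2.5,0.55],[0,0,0,4.317,11.934,-2.5,0.55],[0,0,0,4.317,11.934,-2.5,0.55],[0,0,0,4.317,11.934,-2.5,0.55],[0,0,0,4.317,11.934,-2.5,0.55],[0,0,0,4.317,11.934,-2.5,0.55]]]' 15
python3 -m creep '[[[0,0,0,0,0,0,0.55],[0,0,0,0,0,1,0.55],[0,0,0,0,0,1.9,0.55],[0,0,0,0,0,2.35,0.55],[0,0,0,0,0,2.46,0.55],[0,0,0,0,0,2.46,0.55],[0,0,0,0,0,2.46,0.55],[0,0,0,0,0,2.46,0.1],[0,0,0,0,0,2.46,0.1],[0,0,0,0,0,2.46,0.1],[0,0,0,0,0,2.46,0.1],[0,0,0,0,0,2.46,0.1],[0,0,0,0,0,2.46,0.1],[0,0,0,0,0,2.46,0.1]]]' 15
python3 -c "
from h import *
go((447.2,-70.4,90),(447.2,-70.4,15.5))"
```

```text
time: 24.9
tcp_pos: [442.4, -265.4, 89.6]
tcp_rot: [-3.067, 0.681, 0.001]
wrist_force: [0.4, -0.4, -0.3]
finger_gap: 47.8
grasp_force: 0.0
time: 26.3
tcp_pos: [442.7, -266.2, 16.2]
tcp_rot: [3.067, -0.682, 0.0]
wrist_force: [0.1, -0.8, 3.3]
finger_gap: 23.1
grasp_force: 15.0
at [ 442.7 -266.2   16.2] 26.3 rot [ 3.067 -0.682  0.   ]
(447.2, -70.4, 90) [-2.629 -5.977 -2.461]
(447.2, -70.4, 15.5) [-2.629 -5.977  0.023]
```

```bash
python3 -m creep '[[[0,0,0,0,0,-0.5,0.1],[0,0,0,0,0,-1.5,0.1],[0,0,0,0,0,-2.5,0.1],[0,0,0,-2.629,-5.977,-2.5,0.1],[0,0,0,-2.629,-5.977,-2.5,0.1],[0,0,0,-2.629,-5.977,-2.5,0.1],[0,0,0,-2.629,-5.977,-2.5,0.1],[0,0,0,-2.629,-5.977,-2.5,0.1],[0,0,0,-2.629,-5.977,-1.2,0.1],[0,0,0,-2.629,-5.977,-1.2,0.1],[0,0,0,-2.629,-5.977,-1.2,0.1],[0,0,0,-2.629,-5.977,-1.2,0.1],[0,0,0,-2.629,-5.977,-1.2,0.1],[0,0,0,-2.629,-5.977,-1.2,0.1]]]' 15
python3 -c "
from h import *
go((447.2,-70.4,15.4))"
```

```text
time: 27.7
tcp_pos: [447.7, -70.6, 52.9]
tcp_rot: [-3.066, 0.683, -0.003]
wrist_force: [0.4, 0.3, -0.8]
finger_gap: 23.2
grasp_force: 15.0
at [447.7 -70.6  52.9] 27.7 rot [-3.066e+00  6.830e-01 -3.000e-03]
(447.2, -70.4, 15.4) [-0.019  0.002  1.249]
```

```bash
python3 -m creep '[[[0,0,0,-0.01,0.005,0.5,0.1],[0,0,0,-0.01,0.005,0.9,0.1],[0,0,0,-0.01,0.005,1.08,0.1],[0,0,0,-0.01,0.005,1.16,0.1],[0,0,0,-0.01,0.005,1.2,0.1],[0,0,0,-0.01,0.005,1.23,0.1],[0,0,0,-0.01,0.005,1.24,0.1],[0,0,0,-0.01,0.005,1.24,0.1],[0,0,0,-0.01,0.005,1.24,0.1]]]' 15
python3 -c "
from h import *
go((447.2,-70.4,15.2),(300,250,150))"
```

```text
time: 28.6
tcp_pos: [447.1, -70.3, 15.2]
tcp_rot: [-3.066, 0.682, -0.001]
wrist_force: [-0.2, 0.2, 2.9]
finger_gap: 23.3
grasp_force: 15.0
at [447.1 -70.3  15.2] 28.6 rot [-3.066e+00  6.820e-01 -1.000e-03]
(447.2, -70.4, 15.2) [ 0.004  0.002 -0.001]
(300, 250, 150) [-8.963 -7.594 -4.498]
```

```bash
python3 -m creep '[[[0,0,0,0,0,0.01,0.1],[0,0,0,0,0,0.01,0.45],[0,0,0,0,0,0.01,0.45],[0,0,0,0,0,0.01,0.45],[0,0,0,0,0,0.01,0.45],[0,0,0,0,0,0.01,0.45],[0,0,0,0,0,-0.5,0.45],[0,0,0,0,0,-1.5,0.45],[0,0,0,0,0,-3,0.45],[0,0,0,0,0,-4.5,0.45],[0,0,0,2.54,9.12,-5.5,0.45],[0,0,0,2.54,9.12,-5.5,0.45],[0,0,0,2.54,9.12,-5.5,0.45],[0,0,0,2.54,9.12,-5.5,0.45],[0,0,0,2.54,9.12,-5.5,0.45],[0,0,0,2.54,9.12,-5.5,0.45],[0,0,0,2.54,9.12,-5.5,0.45],[0,0,0,2.54,9.12,-5.5,0.45],[0,0,0,2.54,9.12,-5.5,0.45],[0,0,0,2.54,9.12,-5.5,0.45]]]' 15
python3 -c "
from h import *
cap('top','t9');cap('side','s9')
i=cv2.imread('pics/t9.png'); j=cv2.imread('pics/s9.png')
a=cv2.resize(i[125:265,190:480],(0,0),fx=1.5,fy=1.5,interpolation=cv2.INTER_CUBIC); b=cv2.resize(j[150:320,270:400],(0,0),fx=2.7,fy=2.7,interpolation=cv2.INTER_CUBIC)
o=np.zeros((460,a.shape[1]+b.shape[1],3),np.uint8);o[:a.shape[0],:a.shape[1]]=a;o[:b.shape[0]][:, a.shape[1]:]=b;cv2.imwrite('pics/f9.png',o)"
```

```text
time: 30.6
tcp_pos: [400.0, -349.3, 179.7]
tcp_rot: [-3.067, 0.68, 0.0]
wrist_force: [0.4, -0.3, 0.0]
finger_gap: 39.4
grasp_force: 0.0
```

View pics/f9.png

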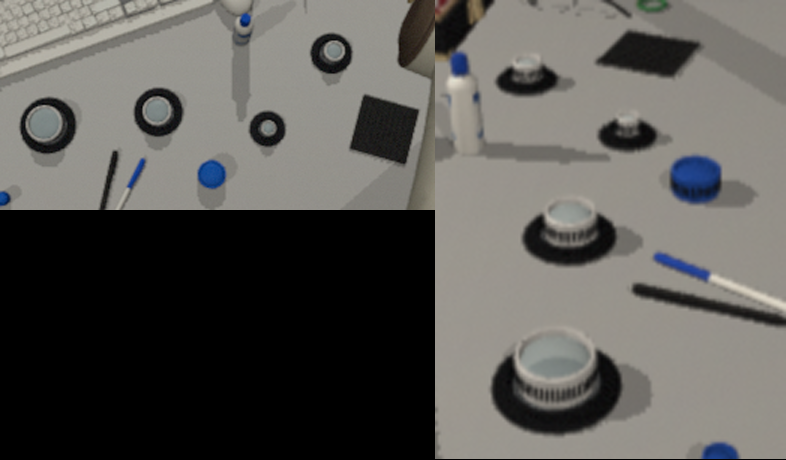

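Every lens sits level and centred in its own case: d (47,124), c (158,111), a (267,128), b (331,53). The mat is empty and the bottle is still standing. Before handing in, a check of the top heights.

```bash
python3 -c "
from h import *
P=cloud(load('t9'))
for n,u,v,r in(('a',369,210,3),('b',412,159,4),('c',295,198,5),('d',221,207,7)):
    Q=P[v-r:v+r+1,u-r:u+r+1].reshape(-1,3); A=np.c_[Q[:,:2]-Q[:,:2].mean(0),np.ones(len(Q))]; print(n,np.median(Q,0).round(1),np.linalg.lstsq(A,Q[:,2],rcond=None)[0].round(2))
print(env.hand_in())"
```

```text
a [446.8 -71.4  21.5] [-4.4   4.56 40.14]
b [ 573.3 -181.4   24. ] [-4.000e-02  2.000e-02  2.398e+01]
c [477.8 111.   26.8] [-3.73 -2.58 34.15]
d [457.3 294.2  28.4] [-0.82 -2.25 32.37]
the job is handed in; nothing more can be done
None
```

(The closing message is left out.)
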